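# Hold a shelf upright square with a try square

### The job

The upright of the little white shelf leans inward on its single screw. Take the try square by its wooden stock, set it down with the stock flat on the shelf's base board and the blade still clear of the upright, slide it along the base under the cleat and press it into the corner until the stock is flat on the base and the blade is flat along the upright, so that the upright stands square. Finish holding it there, gripped and pressed against both boards, because the upright springs back when let go; leave the things on the turntable where they are.

Things in the scene. Friction and masses are not known exactly. Their poses are not given: they have to be found in the camera images.
- base: white melamine base board, screwed flat to the work surface (fixed): 120 (x) by 300 (y) by 18 mm thick. Origin: centre of its underside. Its +y runs along it toward the upright, which stands across its +y end; when square, the upright's inner face lies at y = +132 mm of this frame. The rest of its top is bare.
- upright (a joint): lean of the upright, rad: 0 = square to the base, positive = leaning inward over the base; starts at 0.09 to 0.19. White board 120 mm wide, 18 thick, 190 tall, rocking on one screw at the middle of its foot (base frame y = +141, z = 18 mm). Pushing it square with the blade takes about 4 N; it springs back inward when let go.
- cleat (a point): lower inner edge (middle) of the shelf cleat, a 20 by 20 mm pine strip across the upright's inner face near its top, so it overhangs the base by 20 mm more than the face. Its underside is 168 mm above the base's top when square, about 160 mm at most lean: the blade must pass under it.
- square_grip (a point): loose try square, 0.18 kg, starts standing on its stock, blade up. Beech stock: 130 mm long (y), 22 thick (x), 44 high (z). Steel blade, 3 thick, 30 wide, rises at the stock's +y end to 150 mm above its underside, outer edge flush with that end. Point to grip: mid-thickness, half-way up (22 mm), 90 mm from the blade's outer edge. In use its +y points as the base's +y.
- square_heel (a point): heel of the same try square: bottom of the stock's +y end, in line with the outer edge of the blade, mid-thickness. Axes as the square's.
- stapler: chrome stapler, 135 mm long, standing on the turntable (a 250 mm round plastic tray, 22 mm high); leave alone
- bowl: small glass bowl, 90 mm across, 40 mm high, on the turntable; leave alone
- tape: roll of clear tape, 80 mm across, 19 mm high, lying on the turntable; leave alone
- eraser: pink eraser block 45 by 20 by 12 mm on the turntable; leave alone
Things that resemble listed ones, but are neither listed nor needed, are in the scene too. Several things look just like the part that bears square_grip: the one meant starts farthest from the robot's base.

How it is judged:
On the way:
1. the gripped square stands with its stock on the base, the blade still clear of the upright (contact force between square and base above 0.3 N and contact force between the fingers and square above 1 N and y of square_heel in the frame of base below 0.122 m and z of square_heel in the frame of base above 0.014 m and contact force between square and upright below 0.1 N), for 0.1 s.
At the end, for the whole second after the job is handed in: Fingers still grip the square (2 N); it bears on base (0.5 N) and upright (1 N), true within 0.025 rad, in line with the base within 0.09 rad, heel within 2.5 mm of the base top, 3 mm of the upright's face line, 50 mm of the base's middle line; upright square within 0.025 rad (contact force between square and base above 0.5 N and contact force between square and upright above 1 N and contact force between the fingers and square above 2 N and value of joint upright between -0.025 and 0.025 rad and angle between square_heel's own z axis and vertical below 0.025 rad and angle between the y axis of square_heel and the y axis of base, either way round below 0.09 rad and y of square_heel in the frame of base above 0.129 m and z of square_heel in the frame of base between 0.015 and 0.0205 m and x of square_heel in the frame of base between -0.05 and 0.05 m); the arm keeps its last pose, push and grip.
It fails at once if a thing on the turntable is disturbed (moved over 25 mm) (distance of any of stapler, bowl, tape, eraser from where it was at the start of the episode above 0.025 m).
It also fails if it takes over 50 s, if anything falls off the work surface, if the arm or the gripper's body presses on something with over 40 N, if the wrist force passes 120 N, or if a joint passes its speed limit or range.

### The arm

A 6-joint arm with a two-finger parallel gripper is mounted at the origin on the work surface. World frame = base frame: x ahead of the robot, y to its left, z up, the work surface at z = 0. Lengths are in m, angles in rad, forces in N, time in s.
With the tool pointing down it reaches from about 0.275 to 0.875 m from the base axis. Payload 12.5 kg.
Tool frame: the origin (TCP) lies on the centre line of the jaws, within the pads' length; the fingertips stand r.finger_overhang ahead of it and the grasp point (between the pads) lies 3 mm ahead of it (r.finger_overhang is the distance from the TCP to the fingertips, in m); z points along the fingers, y is the direction in which the jaws open and shut (so a half turn about z gives the same grasp; the last joint's range is limited). The gripper opens to 85 mm and grips with 20 to 120 N. Pads are 22 mm wide; open, the fingers measure 114 mm over their backs; the gripper's body (76 mm by 85 mm) begins 54 mm behind the grasp point. The pads swing forward as they close: fully open they stand 13 mm farther back than shut.
Start: joints at [-1.351, 0.351, 1.652, -0, 1.139, -0.085], TCP at [0.165, -0.525, 0.253] pointing down, gripper open.
Joint ranges: [-2.75, 2.75], [-0.79, 2.1], [0.01, 2.65], [-1.57, 4.71], [0.07, 3.14], [-2.87, 2.87]. Speed limits (rad/s): [2.22, 2.22, 2.79, 3.14, 3.14, 3.14].

### API

Orientations are given as a unit quaternion [x, y, z, w].
In Python, from cell import r, optics gives the robot as it stands. The module is installed in compiled form; this text tells all that it offers. Calls block until the motion is done:
- r.move_to(position, orientation): joint-space move of the TCP to a pose.
- r.move_linear(position, rot=None, vel=0.15): straight line of the TCP; rot=None keeps the orientation; vel is the mean speed in m/s.
- r.set_joints(angles): joint-space move.
- r.set_gripper(opening, squeeze=None): opening from 0.0 (shut) to 1.0 (fully open); squeeze is the grip in N (None keeps the last); returns when the fingers have stopped.
- r.sleep(seconds).
- r.inverse_kinematics(position, orientation): joint angles nearest the present ones, or None.
- optics.get_image(name): name is "scene" or "top" or "wrist"; returns a dict with "pixels" (420x560x3 uint8, red, green, blue), "depth" (420x560 float32, m along the optical axis (not along the pixel's ray), 0 where there is no reading), "fx", "fy", "cx", "cy" (pixels), "camera_from_world" (4x4, takes a point from world to camera coordinates); the wrist camera has in their place "mount" (4x4, takes a point from camera to tool coordinates, whose origin is the TCP and whose axes are the flange's). Camera axes: x right, y down, z forward; pixel columns grow to the right and rows downward; lengths in m; the calibration is good to about 2 mm. A picture is of the moment at which its call begins: read the wrist's pose just before it.
A pose or a line that the arm cannot do raises r.PlanningError and nothing moves.
- r.hand_in(): hands the job in, once; it reports no verdict.
Readings, each from a call of its own:
- r.current_t(): time.
- r.current_q(): joint angles.
- r.current_qvel(): joint speeds.
- r.current_effort(): joint torques, N m.
- r.current_tool_pos(): TCP position.
- r.current_ee_rot(): TCP orientation.
- r.current_contact_force(): force on the tool from outside, world axes, zero at the start.
- r.current_torque(): the same for the moment, N m.
- r.current_opening(): opening from 0.0 (shut) to 1.0 (fully open).
Only numpy, scipy, OpenCV 4.12 (cv2) and the standard library are available. Lean on these libraries where they do the work, as an engineer would, in place of code of your own. Each camera call takes 0.05 s, during which the arm holds its last target. There are 200 camera calls.

## Working session

There is one attempt and no reset: what is moved stays moved. The work goes in short steps, each a Python script; the robot and the scene stay as the last script left them, time stands still between calls to the robot, and variables do not carry over. Pictures are saved under pics/ and viewed, about 8 in all and at most 12, crops included, and the job is handed in when it is done.

```bash
mkdir -p pics
cat > h.py <<'E'
import numpy as np, cv2
from cell import r, optics
def shot(n):
    p=np.array(r.current_tool_pos());q=np.array(r.current_ee_rot())
    d=optics.get_image(n)
    if n=="wrist":
        from scipy.spatial.transform import Rotation as R
        T=np.eye(4);T[:3,:3]=R.from_quat(q).as_matrix();T[:3,3]=p
        d["wfc"]=T@d["mount"]
    else: d["wfc"]=np.linalg.inv(d["camera_from_world"])
    return d
def cloud(d):
    z=d["depth"];v,u=np.mgrid[:z.shape[0],:z.shape[1]]
    P=np.stack([(u-d["cx"])/d["fx"]*z,(v-d["cy"])/d["fy"]*z,z,np.ones_like(z)],-1)@d["wfc"].T
    P=P[...,:3].copy();P[z==0]=np.nan;return P
def save(d,f,crop=None,s=1):
    im=d["pixels"][...,::-1]
    if crop: u0,v0,u1,v1=crop;im=im[v0:v1,u0:u1]
    cv2.imwrite("pics/"+f,cv2.resize(im,None,fx=s,fy=s,interpolation=cv2.INTER_CUBIC))
E
python3 - <<'E'
from h import *
for n in("top","scene"):
    d=shot(n);save(d,n+"1.png",s=1.4);np.savez(n+".npz",**{k:v for k,v in d.items()})
print(r.current_ee_rot(),r.finger_overhang,r.current_t())
E
```

```text
[ 9.88411971e-01  1.51794220e-01 -3.39969354e-05 -5.37397937e-04] 0.022 0.1
```

View pics/top1.png

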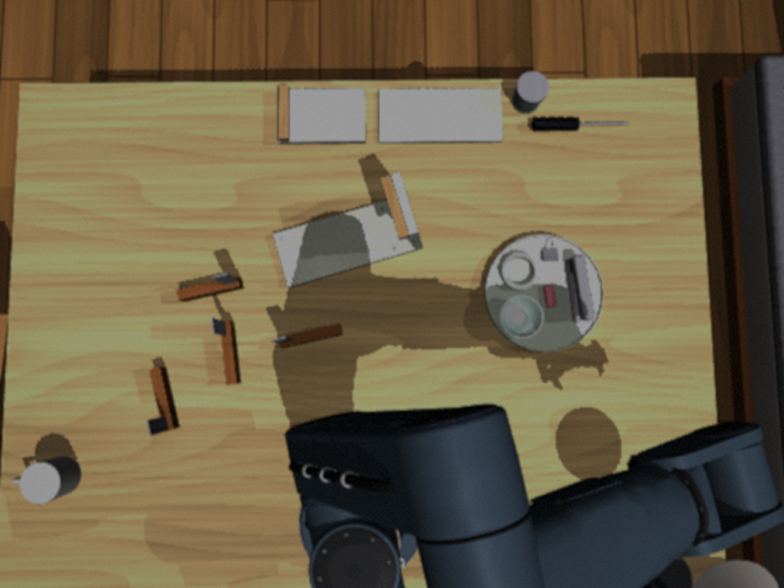

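View pics/scene1.png

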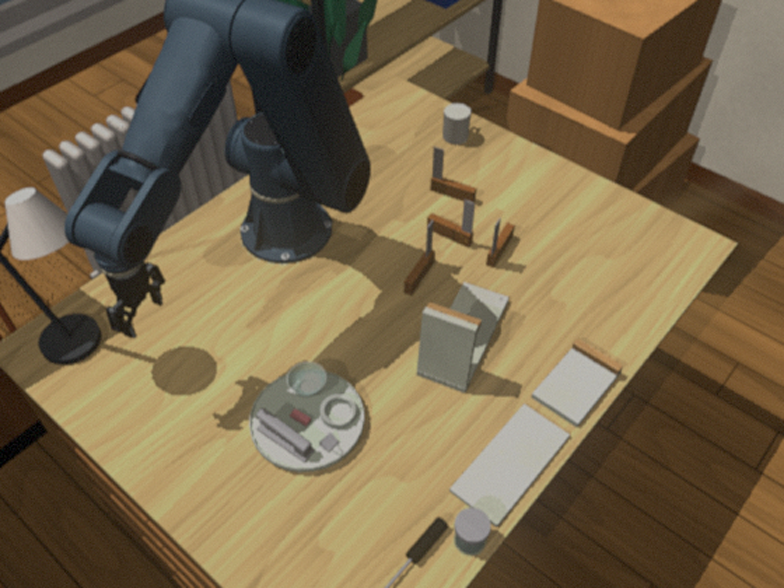

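Candidates for the square (top view, shown pixels at 1.4×): stocks at (210,288), (230,350), (165,398), (308,336). The shelf base is at (345,240), with its upright at (400,205). The turntable at (543,292) stays clear of the path. Next I measure them.

Run:
```python
from h import *
t=dict(np.load("top.npz"));P=cloud(t);s=dict(np.load("scene.npz"));S=cloud(s)
hsv=cv2.cvtColor(t["pixels"],cv2.COLOR_RGB2HSV)
# stocks: height 30..50mm
m=((P[...,2]>.034)&(P[...,2]<.054)).astype(np.uint8)
n,l,st,c=cv2.connectedComponentsWithStats(m)
for i in range(1,n):
    if st[i,4]<60: continue
    Q=P[l==i]; (cx,cy),(w,h),a=cv2.minAreaRect((Q[:,:2]*1000).astype(np.float32))
    print("stock?",c[i]*1.4,st[i,4],np.round([cx,cy,w,h,a],1),"z",np.median(Q[:,2]).round(4),"dist",np.hypot(cx,cy).round(0))
# blade tops
for nm,C in(("top",P),("scene",S)):
    m=((C[...,2]>.06)&(C[...,2]<.16)&(C[...,1]>.0)&(C[...,0]>.2)).astype(np.uint8)
    n,l,st,c=cv2.connectedComponentsWithStats(m)
    for i in range(1,n):
        if 15<st[i,4]<3000: print(nm,"blade?",c[i]*1.4,st[i,4],np.nanmedian(C[l==i],0).round(3),np.nanmax(C[l==i],0).round(3))
# base board
m=((P[...,2]>.012)&(P[...,2]<.024)).astype(np.uint8)
n,l,st,c=cv2.connectedComponentsWithStats(m)
for i in range(1,n):
    if st[i,4]<300: continue
    Q=P[l==i]; print("board?",c[i]*1.4,st[i,4],[np.round(x,1) for x in cv2.minAreaRect((Q[:,:2]*1000).astype(np.float32))],np.median(Q[:,2]).round(4))
save(t,"crop.png",(100,110,310,315),3.5)
```

```text
stock? [282.75193133 112.48669528] 233 [8.600e+02 1.590e+02 1.213e+02 1.910e+01 3.000e-01] z 0.0372 dist 875.0
stock? [519.53802817 270.42183099] 284 [ 511.8 -338.1   77.1   77.7   85.9] z 0.0405 dist 613.0
stock? [205.53059937 289.06246057] 317 [480.5 311.7  22.7 130.4  12.5] z 0.043 dist 573.0
stock? [522.69538462 315.91753846] 325 [ 413.8 -335.6   77.1   74.4   37.7] z 0.0421 dist 533.0
stock? [228.60296736 355.18456973] 337 [345.5 268.1 127.7  24.5   7.5] z 0.0442 dist 437.0
stock? [311.52383901 335.19380805] 323 [379.9 100.7  22.4 130.   12.3] z 0.0436 dist 393.0
stock? [161.57135135 396.98702703] 370 [253.1 402.8 129.4  25.1  15. ] z 0.0436 dist 476.0
stock? [ 67.55       473.24772727] 88 [103.9 592.5  76.5  29.   14.4] z 0.0428 dist 602.0
top blade? [224.01707317 278.39512195] 82 [0.491 0.261 0.115] [0.496 0.279 0.153]
top blade? [217.52323232 326.62424242] 99 [0.396 0.274 0.113] [0.411 0.277 0.153]
top blade? [280.7 339.5] 42 [0.369 0.148 0.123] [0.373 0.164 0.154]
top blade? [155.18695652 423.3173913 ] 92 [0.21  0.391 0.111] [0.219 0.395 0.154]
scene blade? [636.55884244  56
[... 339 characters left out ...]
32.86666667] 69 [0.5   0.265 0.11 ] [0.506 0.288 0.154]
scene blade? [429.08292683 234.6195122 ] 82 [0.377 0.153 0.111] [0.384 0.17  0.154]
board? [326.88428571 115.27928571] 1960 [array([860.9,  77.7]), array([122.1, 186.5]), np.float64(0.4)] 0.0172
board? [441.48287037 119.80046296] 432 [array([ 859.5, -180. ]), array([128.3, 120.4]), np.float64(88.8)] 0.0138
board? [339.16092093 243.73868525] 3301 [array([580.8,  30. ]), array([121.5, 284.8]), np.float64(15.9)] 0.0174
board? [545.24339472 293.20192154] 2498 [array([ 466.5, -390.8]), array([243.9, 248.6]), np.float64(31.1)] 0.0209
board? [676.37863501 574.33649852] 337 [array([-118.2, -636.9]), array([60.1, 73.4]), np.float64(32.6)] 0.0202
```

View pics/crop.png

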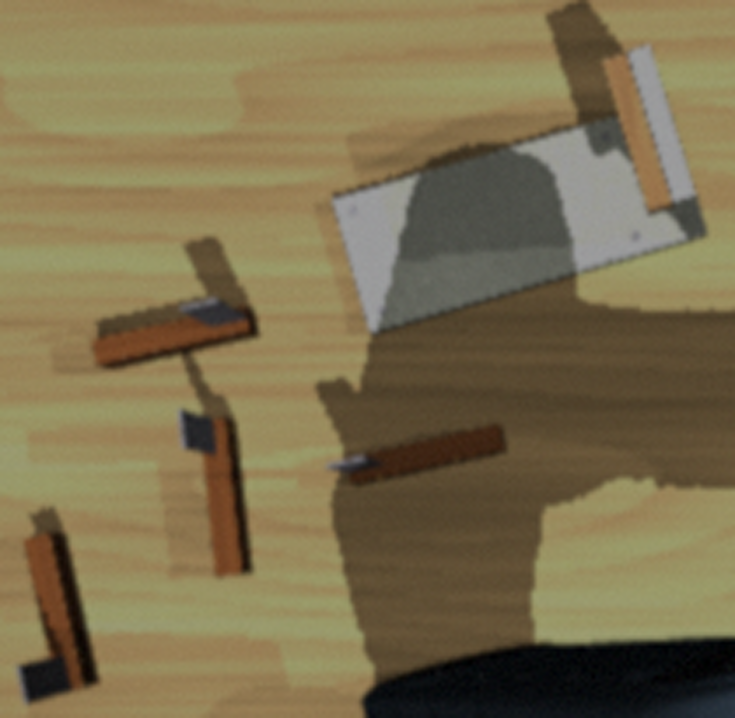

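The top view gives four squares. Their stock centres lie 573, 437, 476 and 393 mm from the robot base, so the one at (0.480, 0.312), crop pixel (175,338), is meant: blade at its right end, sizes 130×22 mm, top at z 43 mm. I'll look closer with the wrist camera, over the square and over the shelf base.

```bash
cat >> h.py <<'E'
from scipy.spatial.transform import Rotation as R
def down(a): return (R.from_euler('z',a)*R.from_euler('x',np.pi)).as_quat()
E
python3 - <<'E'
from h import *
np.set_printoptions(precision=4,suppress=True)
p0=r.current_tool_pos(); r.move_linear([p0[0]+.1,p0[1]+.05,.36],vel=.3)
a=np.radians(104.)
r.move_to([.50,.11,.42],down(a))
d=shot("wrist");print(d["mount"]);np.savez("w1.npz",**d);save(d,"w1.png",s=1.4)
r.move_to([.475,.31,.30],down(a))
d=shot("wrist");np.savez("w2.npz",**d);save(d,"w2.png",s=1.4)
print(r.current_t(),r.current_q())
E
```

```text
[[ 0.0007 -0.948  -0.3183  0.0814]
 [ 1.      0.0007  0.0003  0.    ]
 [-0.0001 -0.3183  0.948  -0.1215]
 [ 0.      0.      0.      1.    ]]
4.0583 [ 0.4941  0.3378  1.5483 -0.0003  1.2538  0.2511]
```

```bash
cd pics; python3 -c "
import cv2,numpy as np
a=cv2.imread('w1.png');b=cv2.imread('w2.png');cv2.imwrite('w12.png',cv2.resize(np.hstack([a,b]),(800,300),interpolation=cv2.INTER_AREA))"
```

```text
(no output)
```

View pics/w12.png

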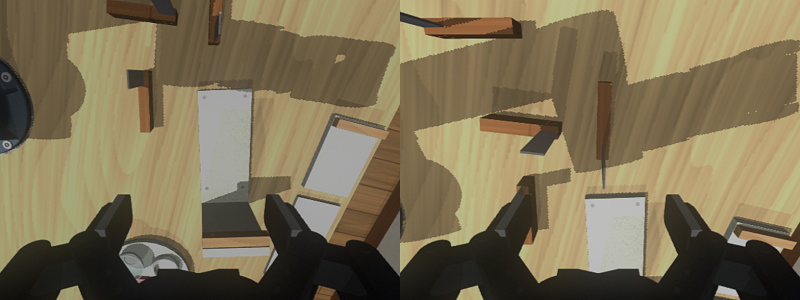

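The wrist views show the shelf base and its upright (left picture, board from (225,90) to (235,200)) and the chosen square (right picture, stock from (605,80) to (605,160), blade at its lower end). Next I fit both from depth.

Run:
```python
from h import *
np.set_printoptions(precision=4,suppress=True)
def rect(Q):
    (c,(w,h),a)=cv2.minAreaRect((Q[:,:2]*1000).astype(np.float32))
    if w>h: a-=90;w,h=h,w   # long side direction angle = a+90
    return np.round([*c,w,h,a+90-180],2)
for f in("w1","w2"):
    d=dict(np.load(f+".npz"));P=cloud(d);rgb=d["pixels"].astype(int)
    # base
    X=P[...,0];Y=P[...,1];Z=P[...,2]
    m=((Z>.013)&(Z<.023)&(np.hypot(X-.58,Y-.03)<.2)&(d["depth"]>.25)).astype(np.uint8)
    n,l,st,c=cv2.connectedComponentsWithStats(m);i=1+st[1:,4].argmax();Q=P[l==i]
    print(f,"base",st[i,4],rect(Q),Q[:,2].mean())
    m=((Z>.037)&(Z<.05)&(np.hypot(X-.48,Y-.31)<.12)).astype(np.uint8)
    n,l,st,c=cv2.connectedComponentsWithStats(m);
    if n>1:
        i=1+st[1:,4].argmax();Q=P[l==i];print(f,"stock",st[i,4],rect(Q),np.median(Q[:,2]))
    m=(Z>.06)&(Z<.16)&(np.hypot(X-.5,Y-.25)<.06)
    if m.any():
        B=P[m];print(f,"blade",m.sum(),np.nanmedian(B,0),B.max(0)); 
        T=B[B[:,2]>.13]; print("bladetop",T.mean(0) if len(T) else None)
    # base in side-line fit
    if f=="w1":
        dr=np.array([np.cos(np.radians(-74.3)),np.sin(np.radians(-74.3))])
        m=(Z>.013)&(Z<.023)&(np.hypot(X-.58,Y-.03)<.2);Q=P[m][:,:2]
        o=np.array([.58,.03]);s=(Q-o)@dr;tt=(Q-o)@np.array([-dr[1],dr[0]])
        bins=np.arange(-.13,.08,.01)
        lo=[];hi=[];sc=[]
        for b in bins:
            k=(s>b)&(s<b+.01)
            if k.sum()>10: sc.append(b+.005);lo.append(tt[k].min());hi.append(tt[k].max())
        pl=np.polyfit(sc,lo,1);ph=np.polyfit(sc,hi,1);print("edges",pl,ph,"s range",s.min(),s.max())
        # near end edge
        k=[s[(tt>b)&(tt<b+.01)].min() for b in np.arange(-.05,.05,.01)];print("nearend",np.round(k,4))
        m=(Z>.15)&(np.hypot(X-.62,Y+.08)<.12);U=P[m];print("upright",U.min(0),U.max(0));su=(U[:,:2]-o)@dr
        for z in(.165,.175,.185,.195,.205):
            k=abs(U[:,2]-z)<.004
            if k.any(): print(z,k.sum(),su[k].min(),su[k].max())
```

```text
w1 base 11226 [585.43  31.93 120.54 283.14 -73.93] 0.018979027913110055
w1 stock 704 [490.88 284.85  21.93  72.5  -77.69] 0.044781401922632386
w1 blade 252 [0.4948 0.2631 0.1334] [0.5001 0.2785 0.1523]
bladetop [0.4952 0.2633 0.1473]
edges [ 0.7176 -0.0765] [0.0055 0.0648] s range -0.14210741517424488 0.14145259608367566
nearend [-0.1416 -0.1414 -0.1411 -0.141  -0.1419 -0.1418 -0.1415 -0.1413 -0.1421
 -0.1421]
upright [ 0.555  -0.1161  0.15  ] [ 0.6792 -0.0472  0.2105]
0.185 213 0.09958432667406612 0.10244807191835029
0.195 338 0.09818020849623929 0.10176143520939131
0.205 2517 0.09758571834699165 0.13777254399922384
w2 base 8273 [573.73  72.17 120.27 201.63 -73.97] 0.019030554770524424
w2 stock 1943 [484.86 313.06  21.98 130.18 -77.6 ] 0.044906226453378384
w2 blade 257 [0.4934 0.2717 0.1361] [0.4993 0.2795 0.1536]
bladetop [0.4946 0.2672 0.1474]
```

Fitted poses: square centre (0.485, 0.313), heading −77.6°; base origin about (0.587, 0.024), heading −73.95°. Wrist fits agree within 1–2 mm, while the top camera is about 4 mm lower in x, so I trust the wrist. Estimated lean is about 0.12. Grasping now.

```bash
cat >> h.py <<'E'
np.set_printoptions(precision=4,suppress=True)
AB=np.radians(-73.95);BY=np.array([np.cos(AB),np.sin(AB),0]);BX=np.array([np.sin(-AB),np.cos(AB),0]);B0=np.array([.5874,.0243,0])
def bw(x,y,z): return B0+x*BX+y*BY+np.array([0,0,z])
def inb(p): p=np.array(p)-B0;return np.array([p@BX,p@BY,p[2]])
def F(n=4):
    f=[]
    for _ in range(n): f.append(r.current_contact_force());r.sleep(.02)
    f=np.mean(f,0);return np.array([f@BX,f@BY,f[2]])
ZG=.030
E
python3 - <<'E'
from h import *
a=np.radians(102.4);g=np.array([.4795,.3375,0])
r.set_gripper(.75,80)
r.move_to(g+[0,0,.13],down(a))
f0=F();r.move_linear(g+[0,0,ZG],vel=.1)
print(f0,F(),r.current_opening())
r.set_gripper(0.0,80);print("grip",r.current_opening(),F(),r.current_tool_pos())
r.move_linear(g+[0,0,.14],vel=.12);print("lift",F(),r.current_opening())
r.move_to(bw(0,-.04,.14),down(AB+np.pi))
print(F(),inb(r.current_tool_pos()),r.current_t())
d=shot("wrist");np.savez("w3.npz",**d);save(d,"w3.png",s=1.4)
s=shot("scene");save(s,"s3.png",(230,80,430,300),3);np.savez("s3.npz",**s)
E
cd pics; python3 -c "
import cv2,numpy as np
a=cv2.resize(cv2.imread('w3.png'),(450,338));b=cv2.resize(cv2.imread('s3.png'),(307,338));cv2.imwrite('c3.png',np.hstack([a,b]))"
```

```text
[0.403  0.1127 0.2826] [-0.0556  0.228   0.1141] 0.7503665207074073
grip 0.24424559264755305 [-0.6121 -0.3212  5.482 ] [0.4797 0.3376 0.0304]
lift [ 0.1867 -0.3782 -2.5305] 0.24443399486633907
[-0.4228 -0.4882 -2.5636] [ 0.0002 -0.0413  0.1399] 9.2667
```

View pics/c3.png

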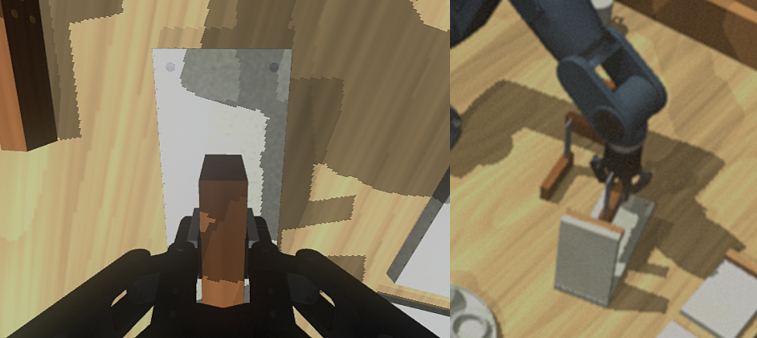

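The square is gripped and lifted, centred over the base with its stock in line with it; the shelf and cleat are clear. Check the square's pose in the grip, then set down with contact sensing.

Run:
```python
from h import *
d=dict(np.load("w3.npz"));P=cloud(d);Q=(P-B0)@np.stack([BX,BY,[0,0,1]],1)
m=(abs(Q[...,2]-.155)<.006)&(abs(Q[...,0])<.02)&(Q[...,1]<-.045)
S=Q[m];print("stock top z",np.median(S[:,2]),"x",np.percentile(S[:,0],[1,50,99]),"y",S[:,1].min(),S[:,1].max())
k=S[:,1]<S[:,1].min()+.03
print("zslope",np.polyfit(S[:,1],S[:,2],1),"xslope",np.polyfit(S[:,1],S[:,0],1))
x=0;q=None
b=F();print("bias",b)
r.move_linear(bw(0,-.04,.056),vel=.1)
b=F();print("bias low",b)
z=.056
while z>.040:
    z-=.001;r.move_linear(bw(0,-.04,z),vel=.03);f=F(2)-b
    if f[2]>1: print(z,f)
    if f[2]>6: break
r.sleep(.2);print(z,F()-b,inb(r.current_tool_pos()),r.current_torque(),r.current_t())
```

```text
stock top z 0.15449432863260654 x [-0.0159  0.0005  0.0165] y -0.08193474680078956 -0.04500432059038173
zslope [0.0292 0.1563] xslope [-0.0059 -0.    ]
bias [ 0.3625 -0.3684 -2.0081]
bias low [ 0.1674  0.0732 -1.9831]
0.047999999999999994 [-2.0291 -0.8807  6.4062]
0.047999999999999994 [-2.4962 -0.7183  7.8871] [ 0.0002 -0.04    0.0484] [ 0.018   0.3526 -0.042 ] 13.025
```

Set down at z = 0.048 as predicted, with about 8 N on the base and the blade 40 mm short of the cleat. Now slide and press with force feedback.

Run:
```python
from h import *
b=np.array([.167,.073,-1.98]);r.sleep(.15)
z=.048;y=-.04;x=0
while y<.048:
    st=.006 if y<.008 else (.002 if y<.036 else .001)
    y+=st;r.move_linear(bw(x,y,z),vel=.05);f=F(2)-b
    if f[2]<5: z-=.0004
    elif f[2]>14: z+=.0003
    if y>.0 : print(round(y+.09,4),round(z,4),f,inb(r.current_tool_pos()))
    if f[1]<-12: break
print(r.current_t(),r.current_torque(),r.current_ee_rot(),down(AB+np.pi))
s=shot("scene");save(s,"s4.png",(260,160,400,300),4)
d=shot("wrist");np.savez("w4.npz",**d)
```

```text
0.092 0.048 [-1.814   2.2438  7.2023] [0.0004 0.0025 0.0484]
0.098 0.048 [-0.6602  3.1714  7.192 ] [0.0004 0.0085 0.0484]
0.104 0.048 [-0.8755  2.2153  6.8157] [0.0004 0.0145 0.0484]
0.106 0.048 [-1.1956 -0.7437  7.7418] [0.0004 0.016  0.0484]
0.108 0.048 [ 0.3271 -0.52    8.4849] [0.0004 0.0179 0.0484]
0.11 0.048 [-0.2323 -1.7583  8.4088] [0.0004 0.0199 0.0484]
0.112 0.048 [-0.4901 -2.2291  8.0104] [0.0004 0.0219 0.0484]
0.114 0.048 [-0.541  -2.0281  8.2934] [0.0004 0.0238 0.0484]
0.116 0.048 [-0.0917 -2.955   8.1252] [0.0004 0.0258 0.0484]
0.118 0.048 [-0.6544 -3.9065  8.2481] [0.0004 0.0276 0.0484]
0.12 0.048 [-0.0728 -4.1153  8.9771] [0.0003 0.0296 0.0484]
0.122 0.048 [-0.4619 -4.1541  9.1365] [0.0004 0.0315 0.0484]
0.124 0.048 [-0.3781 -4.6264  8.6933] [0.0003 0.0335 0.0484]
0.126 0.048 [-0.7913 -4.8958  8.9441] [0.0003 0.0354 0.0484]
0.127 0.048 [-0.4894 -5.7291  9.0162] [0.0004 0.0363 0.0484]
0.128 0.048 [-0.5483 -6.5073  9.2643] [0.0003 0.0373 0.0484]
0.129 0.048 [-0.4693 -6.4719  9.6194] [0.0003 0.0382 0.0484]
0.13 0.048 [-0.5766 -6.6334  9.4442] [0.0004 0.0392 0.0484]
0.131 0.048 [-0.6086 -6.5898  9.5534] [0.0004 0.0402 0.0484]
0.132 0.048 [-0.75   -6.6761  9.7577] [0.0004 0.0412 0.0484]
0.133 0.048 [ 0.0791 -6.9028  9.7907] [0.0003 0.0422 0.0484]
0.134 0.048 [ -0.7574 -10.6788  10.6856] [0.0003 0.0426 0.0484]
0.135 0.048 [  0.2139 -18.0283  11.9411] [0.0003 0.0427 0.0484]
21.5417 [2.2375 0.612  0.011 ] [ 0.6014  0.7989  0.0008 -0.001 ] [0.6015 0.7989 0.     0.    ]
```

View pics/s4.png

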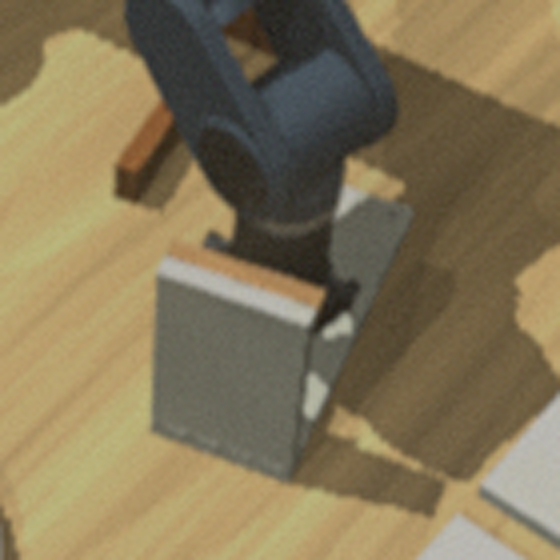

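A clear stop came at heel ≈ 0.1327 m (expected 0.132), with 18 N on the upright and 12 N down. The picture shows the upright standing, apparently vertical, at (235,370). I'll measure the upright's lean and the stock's tilt from depth.

Run:
```python
from h import *
M=np.stack([BX,BY,[0,0,1]],1)
r.sleep(.3);print(F(),inb(r.current_tool_pos()))
C=[]
for n in("scene","top","wrist"):
    Q=(cloud(shot(n))-B0)@M
    if n=="scene":
        for _ in range(3): C.append((cloud(shot("scene"))-B0)@M)
        for Q in C:
            m=(abs(Q[...,0])<.05)&(abs(Q[...,1]-.15)<.03)&(Q[...,2]>.03)&(Q[...,2]<.195);A=Q[m]
            c=np.polyfit(A[:,2],A[:,1],1);e=A[:,1]-np.polyval(c,A[:,2]);A=A[abs(e)<.006];c=np.polyfit(A[:,2],A[:,1],1)
            print("outer face lean",-c[0],"y at z18",np.polyval(c,.018),len(A))
    else:
        m=(abs(Q[...,0])<.05)&(abs(Q[...,1]-.13)<.06)&(Q[...,2]>.19)&(Q[...,2]<.225);A=Q[m]
        if len(A): c=np.linalg.lstsq(np.c_[A[:,:2],np.ones(len(A))],A[:,2],rcond=None)[0];print(n,"top: slope y",c[1],"z",np.median(A[:,2]),"y",np.percentile(A[:,1],[1,99]),len(A))
    if n=="wrist":
        m=(abs(Q[...,2]-.062)<.008)&(abs(Q[...,0])<.009)&(Q[...,1]<.03)&(Q[...,1]>-.02);S=Q[m]
        m=(abs(Q[...,2]-.018)<.006)&(abs(Q[...,0])<.05)&(Q[...,1]<-.02)&(Q[...,1]>-.14);G=Q[m]
        print("stock",len(S),np.polyfit(S[:,1],S[:,2],1),np.median(S[:,2]),"y",S[:,1].min(),"base",np.polyfit(G[:,1],G[:,2],1),np.median(G[:,2]))
```

```text
[  0.1775 -18.0545  10.658 ] [0.0003 0.0427 0.0484]
outer face lean 0.0026696950389170663 y at z18 0.147535327288111 983
outer face lean 0.002476315553553287 y at z18 0.14734366480559827 990
outer face lean 0.0020939200091305496 y at z18 0.147384017259835 979
top top: slope y 0.08483906119977974 z 0.2065948530607491 y [0.1124 0.1499] 470
stock 3711 [0.0781 0.0614] 0.06289546724692122 y 0.0017047174181226846 base [0.0006 0.0189] 0.01891288798194332
```

Upright lean is about 0.0025 rad. The stock slope of 0.078 contradicts that (its fit probably includes finger pixels), so I recheck it row by row.

Run:
```python
from h import *
M=np.stack([BX,BY,[0,0,1]],1)
d=shot("wrist");Q=(cloud(d)-B0)@M
for x0 in(-.006,0,.006):
  for y0 in np.arange(.002,.04,.004):
    m=(abs(Q[...,0]-x0)<.003)&(abs(Q[...,1]-y0)<.002)&(Q[...,2]>.04)&(Q[...,2]<.13)
    if m.sum()>5: print(x0,round(y0,3),m.sum(),np.percentile(Q[m][:,2],[10,50,90]),d["pixels"][m].mean(0).round())
save(d,"w5.png",s=1.2)
```

```text
-0.006 0.002 366 [0.043  0.0553 0.0631] [78. 64. 53.]
-0.006 0.006 176 [0.0623 0.063  0.0636] [137.  96.  66.]
-0.006 0.01 162 [0.0623 0.063  0.0637] [136.  94.  65.]
-0.006 0.014 158 [0.0622 0.0629 0.0638] [135.  93.  63.]
-0.006 0.018 162 [0.0623 0.0629 0.0637] [134.  92.  61.]
-0.006 0.022 176 [0.0622 0.063  0.1196] [112.  77.  52.]
-0.006 0.026 312 [0.0626 0.1072 0.1169] [55. 40. 29.]
-0.006 0.03 431 [0.0628 0.1074 0.1127] [37. 28. 22.]
-0.006 0.034 830 [0.0631 0.1055 0.112 ] [29. 23. 19.]
-0.006 0.038 143 [0.0624 0.063  0.0636] [74. 51. 34.]
0 0.002 369 [0.0437 0.0554 0.063 ] [73. 59. 48.]
0 0.006 179 [0.0622 0.063  0.0637] [130.  90.  60.]
0 0.01 171 [0.0621 0.063  0.0636] [130.  89.  59.]
0 0.014 166 [0.0622 0.0629 0.0636] [130.  88.  58.]
0 0.018 160 [0.0624 0.0629 0.0637] [129.  87.  56.]
0 0.022 146 [0.0623 0.0629 0.0637] [103.  70.  46.]
0 0.026 152 [0.0622 0.063  0.0636] [75. 52. 35.]
0 0.03 427 [0.0627 0.1078 0.113 ] [36. 26. 20.]
0 0.034 785 [0.0631 0.1066 0.1122] [29. 22. 17.]
0 0.038 124 [0.0624 0.0631 0.0636] [72. 48. 31.]
0.006 0.002 365 [0.0441 0.0557 0.063 ] [71. 56. 44.]
0.006 0.006 174 [0.0622 0.063  0.0635] [129.  88.  58.]
0.006 0.01 168 [0.0621 0.0629 0.0635] [128.  87.  56.]
0.006 0.014 158 [0.0623 0.0631 0.0638] [128.  86.  55.]
0.006 0.018 160 [0.0622 0.063  0.0637] [127.  85.  54.]
0.006 0.022 160 [0.0624 0.063  0.0638] [87. 59. 39.]
0.006 0.026 166 [0.0624 0.0633 0.1166] [65. 45. 30.]
0.006 0.03 447 [0.0627 0.1079 0.1131] [35. 25. 19.]
0.006 0.034 848 [0.0632 0.1059 0.1122] [27. 20. 16.]
0.006 0.038 138 [0.0624 0.063  0.0637] [71. 48. 30.]
```

View pics/w5.png

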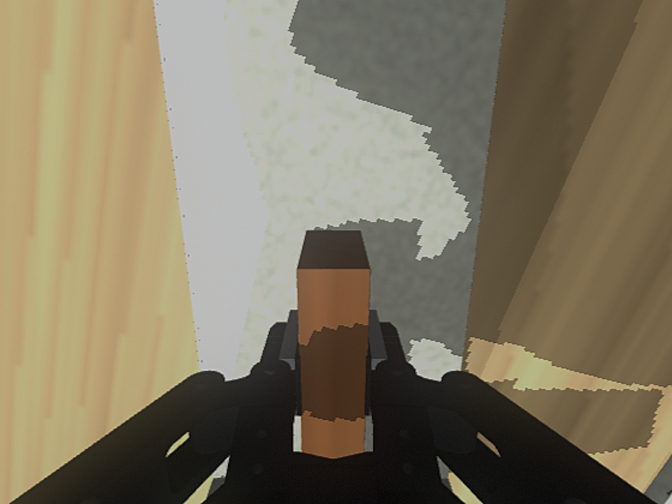

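The stock top is level at 63.0 mm from y = 6 to 38 mm, 44 mm above the base reading, so it lies flat. It is also in line with the board in the picture (stock at (335,340)). The 0.078 slope came from gripper pixels. Handing in.

Run:
```python
from h import *
print(F(),r.current_opening(),r.current_t());r.hand_in()
```

```text
[  0.331  -17.2153  10.712 ] 0.24794080966310517 22.425
the job is handed in; nothing more can be done
```

I gripped the farthest of the four try squares by its stock and set it on the base with the blade clear of the upright. I then slid it under the cleat, pressed it into the corner and handed in at 22.4 s, still gripping and pressing. No verdict was reported.

**Last checks:**
- **Forces:** about 17 N against the upright and 11–12 N down on the base, with the grip set to 80 N.
- **Upright:** lean of about 0.0025 rad.
- **Square:** stock level on the base; heel at about y = 0.132 m and x ≈ 0 in the base frame.

**Readings that disagreed:**
- A first fit gave the stock a slope of 0.078 rad. It included gripper pixels, and a row-by-row check showed the stock flat.
- Fitting the upright's top edge from the top camera gave a slope of 0.085. I put that down to the cleat being in the fit and relied on the outer-face fit instead.
- The top camera read the square about 4 mm lower in x than the wrist camera. I used the wrist values, and the contacts came where those predicted.

I kept the arm clear of the turntable but did not check it in an image afterwards.

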